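# Rack the lens cells in reverse order for reassembly

### The arm

A 6-joint arm with a two-finger parallel gripper is mounted at the origin on the work surface. World frame = base frame: x ahead of the robot, y to its left, z up, the work surface at z = 0. Lengths are in m, angles in rad, forces in N, time in s.
With the tool pointing down it reaches from about 0.4 to 0.825 m from the base axis. Payload 7 kg.
Tool frame: the origin (TCP) lies on the centre line of the jaws, within the pads' length; the fingertips stand 11 mm ahead of it and the grasp point (between the pads) lies 8 mm behind it; z points along the fingers, y is the direction in which the jaws open and shut (so a half turn about z gives the same grasp; the last joint's range is limited). The gripper opens to 88 mm and grips with 3 to 60 N. Pads are 19 mm wide; open, the fingers measure 130 mm over their backs; the gripper's body (78 mm by 193 mm) begins 47 mm behind the grasp point.
Start: joints at [-0.823, 0.359, 0.012, 0, -1.224, -0.288], TCP at [0.3, -0.605, 0.208] pointing down, gripper open.
Joint ranges: [-3.07, 3.07], [-1.43, 2.12], [-1.02, 1.25], [-3.03, 1.67], [-3.05, -0], [-3.03, 3.03]. Speed limits (rad/s): [2.39, 2.39, 3.01, 3.14, 3.14, 3.14].

### API

Orientations are given as [roll, pitch, yaw] about the fixed x, y, z axes, in that order (R = Rz(yaw) Ry(pitch) Rx(roll)).
In Python, from station import * gives the robot as it stands.
- The arm moves only by the tool play_rows, never from a script. Its argument "targets" is a list of rows, each a list of 7 numbers: the turn, a rotation vector about the world's x, y, z in rad, then the shift along the world's x, y, z in m, then the opening, from 0 (shut) to 1 (fully open). A call has 1 to 12 rows; each row shifts and turns the pose as measured when the row begins; what a row does not reach is not made up. A row lasts 1/8 s, in which the tool goes at most 62.5 mm and 10.7 degrees, less where a joint would pass 70% of its speed; a pose out of reach is approached as far as the arm can. A call is refused whole if a number of a shift passes 0.0625 or a number of a turn 0.188, either way. A call with a gripper value outside its range is refused whole. The fingers move at their own pace and stop on an object; "grip_force" is the grip in N (left out, the last holds). Time passes only in rows, so rows that do not move let the fingers close. It gives the time, the measured TCP pose, the force and the opening at its end, in the units of the state.
- get_state(): the state, without advancing time (a new reading comes with each control period).
- grab_frame(name): name is "scene" or "top" or "wrist"; returns (picture, depth): 420x560x3 uint8, blue, green, red; 420x560 float32, m along the optical axis (not along the pixel's ray), 0 where there is no reading.
- camera_params(name): a dict with "camera_matrix" (3x3 intrinsics, pixels), "extrinsics" (4x4, takes a point from world to camera coordinates); the wrist camera has in their place "hand_eye" (4x4, takes a point from camera to tool coordinates, whose origin is the TCP and whose axes are the flange's). Camera axes: x right, y up, looking along -z (the intrinsics and any distortion apply to the point x, -y, -z); pixel columns grow to the right and rows downward; lengths in m; the calibration is good to about 2 mm. A picture is of the moment at which its call begins: read the wrist's pose just before it. camera_params takes no time and is no camera call.
- job_done(): hands the job in, once; it reports no verdict.
The state is a dict: "t": time; "q": joint angles; "qd": joint speeds; "joint_efforts": joint torques, N m; "eef_pos": TCP position; "ee_rot": TCP orientation; "force": force on the tool from outside, world axes, zero at the start; "moment": the same for the moment, N m; "width": finger opening in m.
Only numpy, scipy, OpenCV 4.12 (cv2) and the standard library are available. Lean on these libraries where they do the work, as an engineer would, in place of code of your own. Each camera call takes 0.05 s, during which the arm holds its last target.

### The job

The four lens cells of a dismantled camera lens stand on the wooden parking strip in the order they came out. Move them to the nests of the aluminium rack in the reverse order, for reassembly: seen from the robot, the cell now at the left end of the strip goes into the right-hand end nest, the next one into the nest beside it, and so on. Keep them upright, set each down gently and flat in its nest, and leave the screwdriver and the screw dish where they are.

Things in the scene. Friction and masses are not known exactly. Their poses are not given: they have to be found in the camera images.
- strip: Parking strip: a flat wooden board 66 x 236 x 10 mm fixed to the table, its long side along its own y axis (roughly the robot's left-right). Origin: centre of its underside; +y = left, z up. Four coloured pads lie on it in a row at y = +84, +28, -28, -84 mm.
- rack: Assembly rack: fixed bare aluminium bar 66 x 236 x 12 mm, right or left of the strip, with four empty round nests in a row at x = 0, y = +84, +28, -28, -84 mm of its own frame: flat recesses 46 mm across, 5 mm deep (black floor 7 mm above the table). Origin: centre of its underside; +y = left seen from the robot (turned at most 0.3 rad, as the strip is), z up.
- cell_red: Lens cell with a red ring: an upright rigid black barrel 30 mm in diameter and 42 mm tall, about 70 g, its top 7 mm red, a lens in the top face. Loose; it stands on the red pad at the start. Origin: centre of its underside; z up along the barrel, any yaw.
- cell_yellow: Lens cell with a yellow ring: an upright rigid black barrel 30 mm in diameter and 42 mm tall, about 70 g, its top 7 mm yellow, a lens in the top face. Loose; it stands on the yellow pad at the start. Origin: centre of its underside; z up along the barrel, any yaw.
- cell_green: Lens cell with a green ring: an upright rigid black barrel 30 mm in diameter and 42 mm tall, about 70 g, its top 7 mm green, a lens in the top face. Loose; it stands on the green pad at the start. Origin: centre of its underside; z up along the barrel, any yaw.
- cell_blue: Lens cell with a blue ring: an upright rigid black barrel 30 mm in diameter and 42 mm tall, about 70 g, its top 7 mm blue, a lens in the top face. Loose; it stands on the blue pad at the start. Origin: centre of its underside; z up along the barrel, any yaw.
- pad_red: Red parking pad: a flat square 50 x 50 x 4 mm with a black disc 43 mm across in its middle, fixed on the strip (its top 14 mm above the table) where the red cell stands at the start; it stays and so keeps the record of the first order. Origin: centre of its underside; z up.
- pad_yellow: Yellow parking pad: a flat square 50 x 50 x 4 mm with a black disc 43 mm across in its middle, fixed on the strip (its top 14 mm above the table) where the yellow cell stands at the start; it stays and so keeps the record of the first order. Origin: centre of its underside; z up.
- pad_green: Green parking pad: a flat square 50 x 50 x 4 mm with a black disc 43 mm across in its middle, fixed on the strip (its top 14 mm above the table) where the green cell stands at the start; it stays and so keeps the record of the first order. Origin: centre of its underside; z up.
- pad_blue: Blue parking pad: a flat square 50 x 50 x 4 mm with a black disc 43 mm across in its middle, fixed on the strip (its top 14 mm above the table) where the blue cell stands at the start; it stays and so keeps the record of the first order. Origin: centre of its underside; z up.
- driver: Bystander: small screwdriver, blue handle, 150 mm long, lying on the table between strip and rack. Origin: underside, about mid-length; x along it to the tip.
- tin: Bystander: round open steel screw dish, 56 mm across, 22 mm tall, on the table between strip and rack, nearer the robot. Origin: centre of its underside.

How it is judged:
By the outcome, as a careful person would: the job done as asked, in the order asked, and still so for the second after the job is handed in, with the robot touching nothing.
It also fails if it takes over 102 s, if anything falls off the work surface, if the arm or the gripper's body presses on something with over 40 N, if the wrist force passes 120 N, or if a joint passes its speed limit or range.

## Working session

There is one attempt and no reset: what is moved stays moved. The work goes in short steps, Python scripts to look and compute and a tool call to move; the robot and the scene stay as the last step left them, time stands still between calls to the robot, and variables do not carry over. Pictures are saved under pics/ and viewed, and the job is handed in when it is done.

Besides the shell and the picture viewer there is one more tool, called after "Call:" by a JSON object that holds its "op" and its "data". play_rows: Moves the arm, as the interface text tells. Its arguments: {"type":"object","properties":{"targets":{"type":"array","items":{"type":"array","items":{"type":"number"}}},"grip_force":{"type":"number"}},"required":["targets"]}

```bash
mkdir -p pics; ls; python3 - <<'E'
from station import *
import cv2
s=get_state();print({k:s[k] for k in('t','eef_pos','ee_rot','force','width')})
import numpy as np
np.set_printoptions(precision=4,suppress=True)
for n in('scene','top'):
    im,d=grab_frame(n);cv2.imwrite(f'pics/{n}0.png',im);np.savez(f'/tmp/{n}0.npz',im=im,d=d)
for n in('scene','top','wrist'):print(n,camera_params(n))
E
```

```text
pics
{'t': 0.0, 'eef_pos': array([ 0.29927377, -0.6044337 ,  0.20753984]), 'ee_rot': array([ 3.13995857e+00, -1.44823501e-04, -2.68192879e+00]), 'force': array([ 0.6497922 , -1.11091087, -0.51628139]), 'width': 0.08743905930873275}
scene {'camera_matrix': array([[516.7694,   0.    , 273.6435],
       [  0.    , 516.7694, 202.5039],
       [  0.    ,   0.    ,   1.    ]]), 'extrinsics': array([[-0.5406,  0.8412,  0.0125,  0.2937],
       [-0.6171, -0.4066,  0.6737,  0.3147],
       [ 0.5718,  0.3566,  0.7389, -1.4398],
       [ 0.    ,  0.    ,  0.    ,  1.    ]])}
top {'camera_matrix': array([[500.0714,   0.    , 277.9419],
       [  0.    , 500.0714, 209.5078],
       [  0.    ,   0.    ,   1.    ]]), 'extrinsics': array([[ 0.0175, -0.999 , -0.0405,  0.0073],
       [ 0.9933,  0.0127,  0.1151, -0.5363],
       [-0.1145, -0.0423,  0.9925, -0.8662],
       [ 0.    ,  0.    ,  0.    ,  1.    ]])}
wrist {'camera_matrix': array([[348.0525,   0.    , 283.0973],
       [  0.    , 348.0525, 208.7962],
       [  0.    ,   0.    ,   1.    ]]), 'hand_eye': array([[ 0.0002,  0.9615,  0.2749,  0.0747],
       [ 1.    ,  0.    , -0.0008,  0.0001],
       [-0.0008,  0.2749, -0.9615, -0.1761],
       [ 0.    ,  0.    ,  0.    ,  1.    ]])}
```

View pics/top0.png

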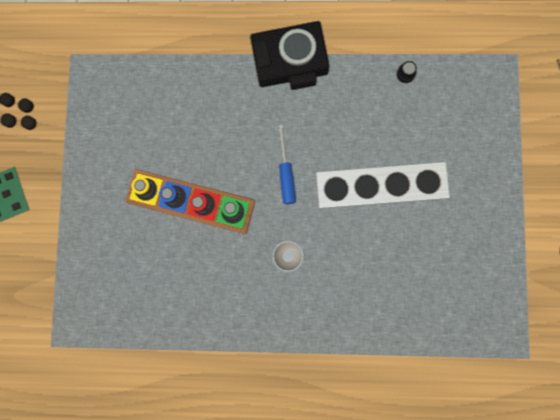

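View pics/scene0.png

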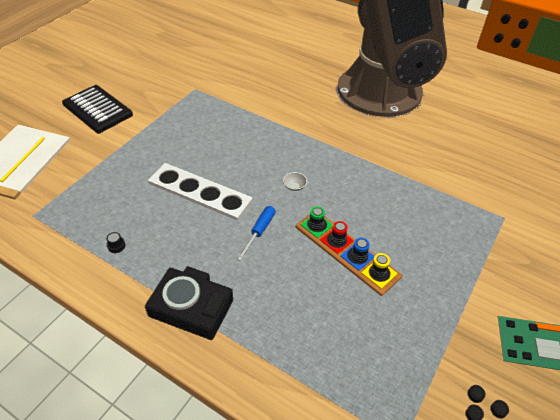

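The top view shows, from the left: yellow (145,187), blue (172,196), red (203,204) and green (232,210). The rack nests are at (336,188), (367,186), (397,184) and (428,182). So yellow goes to the right-end nest, then blue, red and green next to it in turn.

```bash
cat > h.py <<'E'
import numpy as np, cv2
from station import *
np.set_printoptions(precision=4,suppress=True)
def ray(n,uv,z):
    p=camera_params(n);K=p['camera_matrix'];E=p['extrinsics'];R,t=E[:3,:3],E[:3,3]
    v=np.linalg.inv(K)@[uv[0],uv[1],1];d=R.T@np.array([v[0],-v[1],-v[2]]);c=-R.T@t
    return c+d*(z-c[2])/d[2]
def blobs(mask,lo,hi):
    n,l,s,c=cv2.connectedComponentsWithStats(mask.astype(np.uint8))
    return [(c[i],s[i]) for i in range(1,n) if lo<s[i,4]<hi]
def fit(pts):
    # row fit with 56mm pitch, order +84..-84
    pts=np.array(pts);m=pts.mean(0);k=np.array([84,28,-28,-84])/1000
    d=(k[:,None]*(pts-m)).sum(0)/(k**2).sum();yaw=np.arctan2(-d[0],d[1])
    f=m+k[:,None]*np.array([-np.sin(yaw),np.cos(yaw)])
    return m,yaw,np.linalg.norm(d),f
E
python3 - <<'E'
from h import *
for n in('top','scene'):
    f=np.load(f'/tmp/{n}0.npz');im=f['im'];d=f['d']
    hsv=cv2.cvtColor(im,cv2.COLOR_BGR2HSV)
    dark=(hsv[...,2]<60)
    # nests: dark blobs in rack area
    roi=np.zeros_like(dark)
    if n=='top': roi[155:215,312:455]=1
    else: roi[155:220,145:258]=1
    b=blobs(dark&roi,80,2000)
    P=[]
    for c,s in b:
        P.append(ray(n,c,0.0085)[:2])
    P.sort(key=lambda p:-p[1])
    print(n,'nests',[tuple(np.round(c,1)) for c,_ in b],[s[4] for _,s in b]);print(np.array(P))
    print(fit(P))
    cols={'yellow':(22,38),'blue':(105,120),'red':(0,6),'green':(50,75)}
    r=np.zeros_like(dark)
    if n=='top': r[165:240,120:258]=1
    else: r[200:300,290:405]=1
    Q=[]
    for k,(a,bb) in cols.items():
        m=(hsv[...,0]>=a)&(hsv[...,0]<=bb)&(hsv[...,1]>150)&(hsv[...,2]>70)&r
        if k=='red': m|=(hsv[...,0]>175)&(hsv[...,1]>150)&r
        print(k,[(np.round(c,1),s) for c,s in blobs(m,15,3000)])
    x0,x1,y0,y1=(115,265,155,245) if n=='top' else (285,410,195,300)
    cv2.imwrite(f'pics/{n}_crop.png',cv2.resize(im[y0:y1,x0:x1],None,fx=5,fy=5,interpolation=cv2.INTER_CUBIC))
E
```

```text
top nests [(np.float64(427.8), np.float64(181.4)), (np.float64(397.0), np.float64(183.8)), (np.float64(366.3), np.float64(186.1)), (np.float64(335.9), np.float64(188.8))] [np.int32(368), np.int32(361), np.int32(353), np.int32(355)]
[[ 0.5785 -0.0897]
 [ 0.584  -0.1452]
 [ 0.5889 -0.2012]
 [ 0.594  -0.2571]]
(array([ 0.5864, -0.1733]), np.float64(0.09143059996645711), np.float64(1.0011471251623782), array([[ 0.5787, -0.0897],
       [ 0.5838, -0.1454],
       [ 0.5889, -0.2012],
       [ 0.594 , -0.2569]]))
yellow [(array([145.1, 188.9]), array([130, 174,  33,  32, 449], dtype=int32))]
blue [(array([174. , 196.6]), array([160, 182,  30,  30, 274], dtype=int32))]
red [(array([202.9, 204.2]), array([187, 189,  33,  32, 435], dtype=int32))]
green [(array([229.1, 205.5]), array([221, 197,  18,  19, 111], dtype=int32)), (array([243.8, 204.8]), array([238, 201,  10,  12,  42], dtype=int32)), (array([221.5, 219.3]), array([218, 214,  12,  10,  36], dtype=int32)), (array([238.9, 223. ]), array([231, 217,  13,  10,  43], dtype=int32))]
scene nests [(np.float64(168.5), np.float64(176.6)), (np.float64(188.8), np.float64(184.9)), (np.float64(209.8), np.float64(193.6)), (np.float64(231.4), np.float64(202.3))] [np.int32(163), np.int32(166), np.int32(178), np.int32(185)]
[[ 0.5771 -0.0886]
 [ 0.5821 -0.1443]
 [ 0.5868 -0.2004]
 [ 0.5916 -0.2559]]
(array([ 0.5844, -0.1723]), np.float64(0.08651390147814793), np.float64(1.0007118054726962), array([[ 0.5771, -0.0886],
       [ 0.582 , -0.1444],
       [ 0.5868, -0.2002],
       [ 0.5916, -0.256 ]]))
yellow [(array([379.7, 270.7]), array([362, 253,  36,  35, 368], dtype=int32))]
blue [(array([358.1, 253.7]), array([341, 238,  33,  32, 282], dtype=int32))]
red [(array([337. , 237.3]), array([320, 221,  33,  33, 283], dtype=int32))]
green [(array([317. , 213.6]), array([311, 207,  14,  13,  83], dtype=int32)), (array([316.7, 227.7]), array([301, 218,  32,  20, 153], dtype=int32))]
```

View pics/top_crop.png

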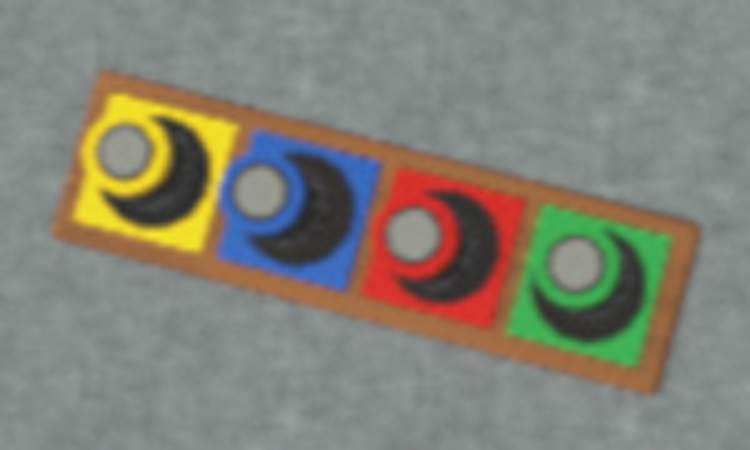

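View pics/scene_crop.png

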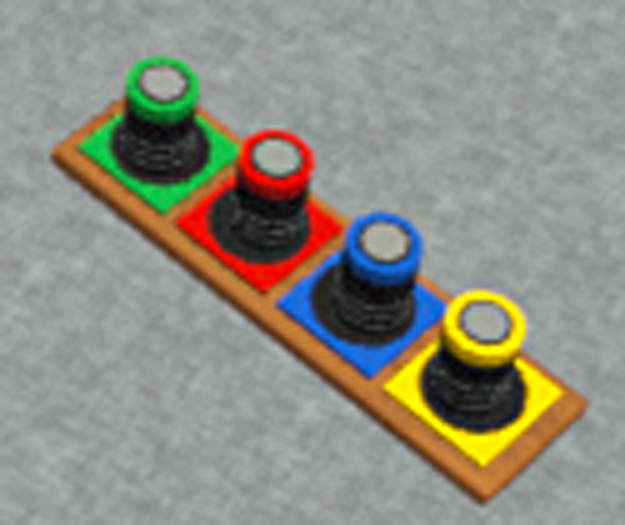

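The crops show the grey lens discs (top faces, z=0.056) ringed by their colours, with all four cells upright. I'll measure those disc centres in both views.

```bash
python3 - <<'E'
from h import *
R={}
for n,g in(('top',{'yellow':(140,185),'blue':(167,193),'red':(198,202),'green':(230,208)}),('scene',{'yellow':(382,259.5),'blue':(362,243),'red':(340,226.5),'green':(317.5,211.5)})):
    f=np.load(f'/tmp/{n}0.npz');im=f['im'];hsv=cv2.cvtColor(im,cv2.COLOR_BGR2HSV)
    m=(hsv[...,1]<75)&(hsv[...,2]>110)
    B=blobs(m,20,250)
    for k,c in g.items():
        b=min(B,key=lambda b:np.hypot(*(b[0]-c)))
        R[n,k]=ray(n,b[0],0.056)[:2];print(n,k,b[0],b[1][4],R[n,k])
    print(fit([R[n,k] for k in('yellow','blue','red','green')]))
    # strip outline corners
    ch=(hsv[...,1]>90)
    nn,l,s,c=cv2.connectedComponentsWithStats(cv2.morphologyEx(ch.astype(np.uint8),cv2.MORPH_CLOSE,np.ones((5,5))))
    u,v=map(int,(g['yellow'][0]-0,g['yellow'][1]))
    win=l[v-10:v+10,u-10:u+10];i=np.bincount(win[win>0]).argmax();print(s[i])
    rect=cv2.minAreaRect(np.argwhere(l==i)[:,::-1].astype(np.float32))
    print(n,'strip rect centre',rect,ray(n,rect[0],0.012))
for k in('yellow','blue','red','green'):print(k,R['top',k]-R['scene',k],(R['top',k]+R['scene',k])/2)
E
```

```text
top yellow [139.5185 184.8148] 81 [0.5742 0.261 ]
top blue [166.5368 192.9053] 95 [0.5603 0.212 ]
top red [197.3023 201.5581] 86 [0.5455 0.1566]
top green [229.7732 207.2887] 97 [0.5361 0.0989]
(array([0.554 , 0.1821]), np.float64(-0.23409108878442064), np.float64(0.9941649289000247), array([[0.5735, 0.2638],
       [0.5605, 0.2094],
       [0.5475, 0.1549],
       [0.5346, 0.1004]]))
[ 126  169  129   65 3526]
top strip rect centre ((189.8778839111328, 200.9681396484375), (125.11713409423828, 35.086647033691406), 14.620874404907227) [0.5522 0.1796 0.012 ]
scene yellow [381.5082 258.8197] 61 [0.5722 0.2606]
scene blue [361.5636 242.8545] 55 [0.5585 0.212 ]
scene red [339.8627 225.902 ] 51 [0.5436 0.1566]
scene green [317.1224 210.9184] 49 [0.5338 0.099 ]
(array([0.552, 0.182]), np.float64(-0.23607334679842742), np.float64(0.9921049195605418), array([[0.5717, 0.2637],
       [0.5586, 0.2093],
       [0.5455, 0.1548],
       [0.5324, 0.1004]]))
[ 295  206  107   90 2715]
scene strip rect centre ((350.1951904296875, 248.25613403320312), (115.2562484741211, 35.451446533203125), 38.65980911254883) [0.5494 0.1886 0.012 ]
yellow [0.002  0.0004] [0.5732 0.2608]
blue [0.0018 0.    ] [0.5594 0.212 ]
red [0.0019 0.    ] [0.5446 0.1566]
green [ 0.0023 -0.    ] [0.535 0.099]
```

Call:
{"op": "play_rows", "data": {"targets": [[0, 0, 0.145, 0.018, 0.055, 0, 0.75], [0, 0, 0.145, 0.018, 0.055, 0, 0.75], [0, 0, 0.145, 0.018, 0.055, 0, 0.75], [0, 0, 0.145, 0.018, 0.055, 0, 0.75], [0, 0, 0.145, 0.018, 0.055, 0, 0.75], [0, 0, 0.145, 0.018, 0.055, 0, 0.75], [0, 0, 0, 0.018, 0.055, -0.01, 0.75], [0, 0, 0, 0.018, 0.055, -0.01, 0.75], [0, 0, 0, 0.018, 0.055, -0.01, 0.75], [0, 0, 0, 0.018, 0.055, -0.01, 0.75], [0, 0, 0, 0.018, 0.055, -0.01, 0.75], [0, 0, 0, 0.018, 0.055, -0.01, 0.75]], "grip_force": 20}}

```text
t: 1.6
eef_pos: [0.5157, 0.0744, 0.1428]
ee_rot: [3.138, 0.0, -1.788]
force: [2.4, 0.1, 0.4]
width: 0.0659
```

Call:
{"op": "play_rows", "data": {"targets": [[0, 0, -0.012, 0.015, 0.047, -0.005, 0.75], [0, 0, -0.012, 0.015, 0.047, -0.005, 0.75], [0, 0, 0, 0.015, 0.047, -0.005, 0.75], [0, 0, 0, 0.0125, 0.045, -0.005, 0.75], [0, 0, 0, 0, 0, 0, 0.75]]}}

```text
t: 2.22
eef_pos: [0.5734, 0.2702, 0.1187]
ee_rot: [3.135, -0.003, -1.809]
force: [-0.7, -0.2, -0.6]
width: 0.0655
```

Call:
{"op": "play_rows", "data": {"targets": [[0, 0, 0, 0, -0.0094, 0, 0.75], [0, 0, 0, 0, 0, 0, 0.75]]}}

```text
t: 2.48
eef_pos: [0.5725, 0.2592, 0.1179]
ee_rot: [3.134, -0.005, -1.809]
force: [0.6, 0.0, 0.7]
width: 0.0655
```

```bash
python3 - <<'E'
from h import *
s=get_state();print(s['eef_pos'],s['ee_rot'])
im,d=grab_frame('wrist');cv2.imwrite('pics/w1.png',im)
E
```

```text
[0.5725 0.2592 0.1179] [ 3.1337 -0.0046 -1.8087]
```

View pics/w1.png

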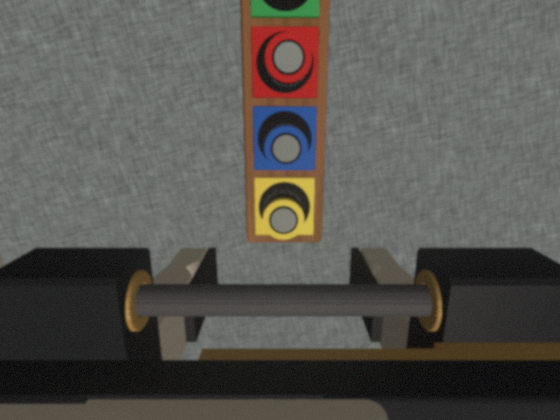

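```bash
cat >> h.py <<'E'
from scipy.spatial.transform import Rotation as Ro
def wray(uv,z,s):
    p=camera_params('wrist');v=np.linalg.inv(p['camera_matrix'])@[uv[0],uv[1],1]
    H=p['hand_eye'];T=np.eye(4);T[:3,:3]=Ro.from_euler('xyz',s['ee_rot']).as_matrix();T[:3,3]=s['eef_pos']
    M=T@H;d=M[:3,:3]@[v[0],-v[1],-v[2]];c=M[:3,3]
    return c+d*(z-c[2])/d[2]
E
python3 - <<'E'
from h import *
s=get_state()
for u in((284,219),(286,149),(288.5,57)):print(wray(u,0.056,s))
E
```

```text
[0.5713 0.2609 0.056 ]
[0.5582 0.2128 0.056 ]
[0.5432 0.157  0.056 ]
```

Call:
{"op": "play_rows", "data": {"targets": [[0.003, -0.0086, 0, 0, 0.0015, -0.02, 0.75], [0, 0, 0, 0, 0, -0.02, 0.75], [0, 0, 0, 0, 0, -0.02, 0.75], [0, 0, 0, 0, 0, -0.012, 0.75], [0, 0, 0, 0, 0, -0.006, 0.75], [0, 0, 0, 0, 0, 0, 0.75]]}}

```text
t: 3.28
eef_pos: [0.5741, 0.2573, 0.0419]
ee_rot: [-3.138, 0.006, -1.814]
force: [0.3, -0.4, 0.9]
width: 0.0659
```

Call:
{"op": "play_rows", "data": {"targets": [[0, 0, 0, -0.001, 0.0035, -0.006, 0.75], [0, 0, 0, 0, 0, 0, 0.75]]}}

```text
t: 3.52
eef_pos: [0.5736, 0.2615, 0.0366]
ee_rot: [-3.137, 0.007, -1.814]
force: [-0.5, -1.0, -0.3]
width: 0.0658
```

Call:
{"op": "play_rows", "data": {"targets": [[0, 0, 0, 0, 0, 0, 0.1], [0, 0, 0, 0, 0, 0, 0.1], [0, 0, 0, 0, 0, 0, 0.1], [0, 0, 0, 0, 0, 0, 0.1], [0, 0, 0, 0, 0, 0, 0.1]], "grip_force": 20}}

```text
t: 4.15
eef_pos: [0.5746, 0.2623, 0.0383]
ee_rot: [-3.135, 0.009, -1.813]
force: [-2.6, 1.4, 10.0]
width: 0.0213
```

```bash
python3 - <<'E'
from h import *
s=get_state();print(s)
im,d=grab_frame('scene');cv2.imwrite('pics/s2.png',cv2.resize(im[170:310,270:430],None,fx=4,fy=4,interpolation=cv2.INTER_CUBIC))
im,d=grab_frame('wrist');cv2.imwrite('pics/w2.png',im)
E
```

```text
{'t': 4.15, 'q': array([ 0.7374,  0.4337, -0.3002,  0.0014, -0.8258, -0.9804]), 'qd': array([ 0.0029, -0.0085,  0.0078, -0.0021, -0.0122,  0.0001]), 'joint_efforts': array([ -1.1228, -51.9446,  20.8893,   5.0063,   0.817 ,  -0.0027]), 'eef_pos': array([0.5746, 0.2623, 0.0383]), 'ee_rot': array([-3.1346,  0.0086, -1.8128]), 'force': array([-2.6152,  1.3989,  9.9728]), 'moment': array([0.2096, 1.3657, 0.0457]), 'width': 0.02126169319359849}
```

View pics/s2.png

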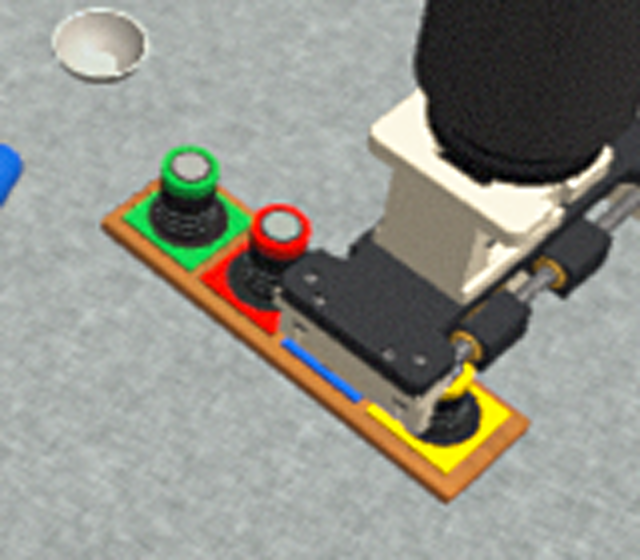

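View pics/w2.png

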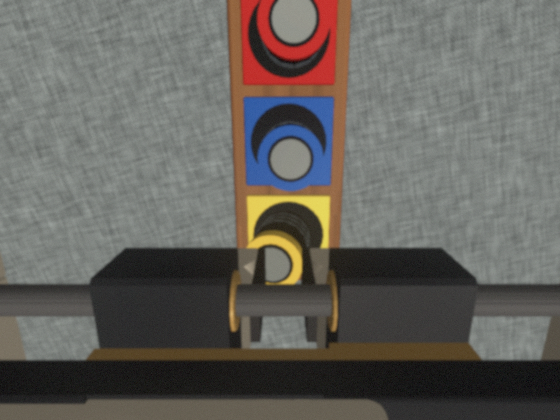

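```bash
python3 - <<'E'
from h import *
s=get_state()
im,d=grab_frame('wrist')
p=camera_params('wrist');K=p['camera_matrix'];H=p['hand_eye']
v,u=np.mgrid[:420,:560]
X=np.stack([(u-K[0,2])/K[0,0]*d,-(v-K[1,2])/K[1,1]*d,-d],-1)
T=X@H[:3,:3].T+H[:3,3]
np.savez('/tmp/w2.npz',im=im,d=d,T=T)
for uu,vv in((272,264),(272,240),(290,158),(250,330),(257,330),(250,265),(312,330),(318,265),(325,330),(245,300),(283,300),(256,300),(150,260),(410,260),(275,340)):
    print(uu,vv,im[vv,uu],d[vv,uu],T[vv,uu])
cv2.imwrite('pics/w2c.png',cv2.resize(im[220:360,210:350],None,fx=5,fy=5,interpolation=cv2.INTER_CUBIC))
E
```

```text
272 264 [120 130 129] 0.17093423 [ 0.0013 -0.005  -0.0193]
272 240 [ 81 194 228] 0.1684572 [ 0.0135 -0.005  -0.0184]
290 158 [135 143 145] 0.15734537 [ 0.0532  0.0035 -0.0186]
250 330 [ 98 113 121] 0.10952156 [ 0.0077 -0.0101 -0.0814]
257 330 [48 52 55] 0.13002723 [-0.0049 -0.0094 -0.0636]
250 265 [115 132 144] 0.14567055 [ 0.0117 -0.0135 -0.0426]
312 330 [63 73 77] 0.12836112 [-0.0038  0.011  -0.0651]
318 265 [ 83  97 105] 0.14641164 [ 0.0114  0.0151 -0.042 ]
325 330 [ 61 106 136] 0.085353635 [ 0.0224  0.0106 -0.1023]
245 300 [75 81 83] 0.08459257 [ 0.0299 -0.009  -0.1009]
283 300 [75 79 83] 0.08516606 [ 0.0296  0.0003 -0.1004]
256 300 [78 84 87] 0.08446677 [ 0.03   -0.0063 -0.101 ]
150 260 [30 29 30] 0.08487964 [ 0.0391 -0.0322 -0.098 ]
410 260 [31 29 29] 0.08575656 [ 0.0388  0.0316 -0.0972]
275 340 [128 132 128] 0.25090533 [-0.0856 -0.0053  0.0389]
```

View pics/w2c.png

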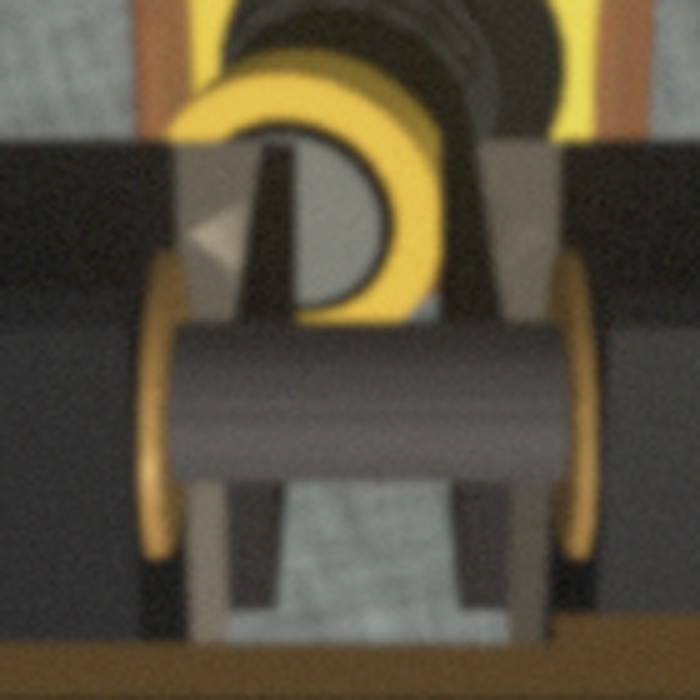

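```bash
python3 - <<'E'
from h import *
f=np.load('/tmp/w2.npz');T=f['T'];d=f['d'];im=f['im']
for v in(246,250,255,260,265,270,275,280,283):
    print(v,[ (u,tuple((T[v,u]*1000).round().astype(int))) for u in (252,258,263,266,272,285,297,302,308,315)])
for v in(318,325,332,338):
    print(v,[ (u,tuple((T[v,u]*1000).round().astype(int))) for u in (250,258,263,266,272,302,306,312)])
p=camera_params('wrist');K=p['camera_matrix'];H=np.linalg.inv(p['hand_eye'])
for x in(-9.5,9.5):
  for y in(-10.6,10.6):
    for z in(-27,11):
      c=H@[x/1e3,y/1e3,z/1e3,1];print(x,y,z,(K@[c[0],-c[1],-c[2]]/-c[2])[:2])
E
```

```text
246 [(252, (np.int64(10), np.int64(-15), np.int64(-16))), (258, (np.int64(10), np.int64(-12), np.int64(-18))), (263, (np.int64(10), np.int64(-9), np.int64(-18))), (266, (np.int64(10), np.int64(-8), np.int64(-19))), (272, (np.int64(11), np.int64(-5), np.int64(-19))), (285, (np.int64(11), np.int64(1), np.int64(-19))), (297, (np.int64(9), np.int64(7), np.int64(-15))), (302, (np.int64(6), np.int64(10), np.int64(-7))), (308, (np.int64(-8), np.int64(16), np.int64(26))), (315, (np.int64(-7), np.int64(20), np.int64(25)))]
250 [(252, (np.int64(11), np.int64(-14), np.int64(-24))), (258, (np.int64(12), np.int64(-11), np.int64(-26))), (263, (np.int64(10), np.int64(-9), np.int64(-22))), (266, (np.int64(9), np.int64(-8), np.int64(-21))), (272, (np.int64(8), np.int64(-5), np.int64(-18))), (285, (np.int64(9), np.int64(1), np.int64(-21))), (297, (np.int64(8), np.int64(7), np.int64(-17))), (302, (np.int64(10), np.int64(9), np.int64(-22))), (308, (np.int64(11), np.int64(12), np.int64(-26))), (315, (np.int64(11), np.int64(15), np.int64(-25)))]
255 [(252, (np.int64(11), np.int64(-14), np.int64(-31))), (2
[... 4835 characters left out ...]
nt64(-64)))]
338 [(250, (np.int64(6), np.int64(-10), np.int64(-83))), (258, (np.int64(-8), np.int64(-9), np.int64(-64))), (263, (np.int64(-8), np.int64(-7), np.int64(-64))), (266, (np.int64(-84), np.int64(-12), np.int64(39))), (272, (np.int64(-85), np.int64(-8), np.int64(41))), (302, (np.int64(-8), np.int64(7), np.int64(-64))), (306, (np.int64(-8), np.int64(9), np.int64(-64))), (312, (np.int64(-7), np.int64(11), np.int64(-65)))]
-9.5 -10.6 -27 [260.0804 291.6272]
-9.5 -10.6 11 [264.1267 258.7537]
-9.5 10.6 -27 [304.3872 291.6023]
-9.5 10.6 11 [300.464  258.7382]
9.5 -10.6 -27 [259.3398 254.9083]
9.5 -10.6 11 [263.6301 227.9437]
9.5 10.6 -27 [305.0867 254.8895]
9.5 10.6 11 [300.9304 227.9325]
```

Call:
{"op": "play_rows", "data": {"targets": [[0, 0, 0, 0, 0, 0.002, 0.75], [0, 0, 0, 0, 0, 0.002, 0.75], [0, 0, 0, 0, 0, 0.002, 0.75], [0, 0, 0, 0, 0, 0, 0.75]]}}

```text
t: 4.8
eef_pos: [0.5753, 0.2631, 0.0467]
ee_rot: [-3.133, 0.011, -1.812]
force: [-0.0, -0.1, 0.2]
width: 0.0456
```

```bash
python3 - <<'E'
from h import *
s=get_state();print(s['eef_pos'],s['ee_rot'],s['force'],s['width'])
im,d=grab_frame('scene');cv2.imwrite('pics/s3.png',cv2.resize(im[170:310,270:430],None,fx=4,fy=4,interpolation=cv2.INTER_CUBIC));np.savez('/tmp/s3.npz',im=im,d=d)
im,d=grab_frame('wrist');cv2.imwrite('pics/w3.png',im);np.savez('/tmp/w3.npz',im=im,d=d)
E
```

```text
[0.5753 0.2631 0.0467] [-3.1329  0.0108 -1.8122] [-0.0464 -0.1114  0.1655] 0.045579633573926116
```

View pics/s3.png

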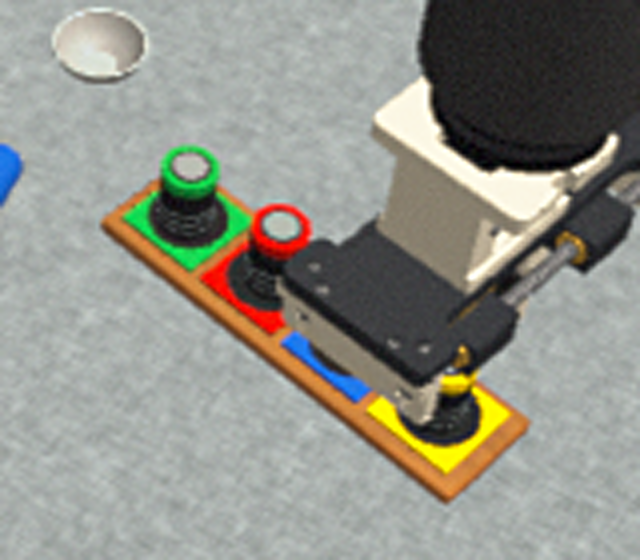

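View pics/w3.png

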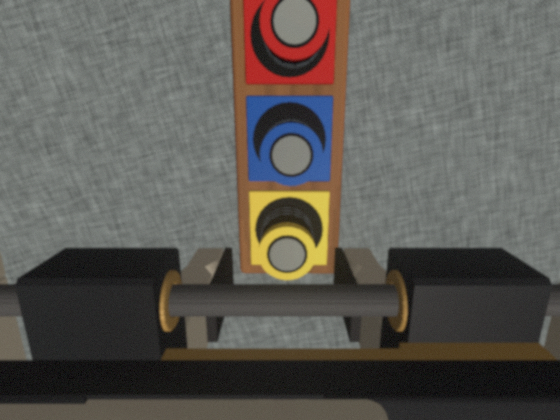

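```bash
python3 - <<'E'
from h import *
p=camera_params('wrist');K=p['camera_matrix'];H=p['hand_eye']
for n in('w3',):
    f=np.load(f'/tmp/{n}.npz');d=f['d']
    v,u=np.mgrid[:420,:560]
    X=np.stack([(u-K[0,2])/K[0,0]*d,-(v-K[1,2])/K[1,1]*d,-d],-1);T=(X@H[:3,:3].T+H[:3,3])*1000
    for vv in(240,246,248,250,254,258):
        print(vv,[(uu,*T[vv,uu].round().astype(int).tolist()) for uu in(205,215,222,229,287,342,350,358)])
# scene: finger points
f=np.load('/tmp/s3.npz');d=f['d'];p=camera_params('scene');K=p['camera_matrix'];E=np.linalg.inv(p['extrinsics'])
v,u=np.mgrid[:420,:560]
X=np.stack([(u-K[0,2])/K[0,0]*d,-(v-K[1,2])/K[1,1]*d,-d],-1)@E[:3,:3].T+E[:3,3]
for cu,cv in((420,400),(425,415),(430,410),(410,395),(380,385),(340,365),(300,315),(405,415)):
    a,b=270+cu//4,170+cv//4;print(cu,cv,X[b,a],f['im'][b,a])
E
```

```text
240 [(205, -11, -53, 46), (215, -12, -46, 46), (222, -12, -41, 47), (229, -12, -36, 47), (287, 10, 2, -10), (342, -11, 41, 46), (350, -12, 46, 46), (358, -11, 52, 46)]
246 [(205, -16, -53, 47), (215, -16, -46, 47), (222, -16, -42, 47), (229, -16, -37, 46), (287, 7, 2, -10), (342, -16, 41, 46), (350, -16, 46, 45), (358, -16, 52, 46)]
248 [(205, 11, -37, -23), (215, 11, -32, -23), (222, 11, -29, -23), (229, 10, -26, -20), (287, 6, 2, -11), (342, 10, 29, -20), (350, 11, 32, -23), (358, 11, 36, -22)]
250 [(205, 12, -36, -26), (215, 11, -31, -26), (222, 11, -28, -26), (229, 10, -25, -22), (287, 5, 2, -10), (342, 10, 28, -23), (350, 11, 32, -25), (358, 11, 35, -26)]
254 [(205, 11, -35, -30), (215, 11, -30, -30), (222, 9, -28, -26), (229, 9, -25, -26), (287, 3, 2, -11), (342, 10, 28, -27), (350, 12, 31, -31), (358, 11, 35, -29)]
258 [(205, 11, -34, -35), (215, 11, -30, -35), (222, 10, -27, -32), (229, 9, -24, -29), (287, 1, 2, -11), (342, 10, 27, -32), (350, 11, 30, -35), (358, 11, 33, -35)]
420 400 [0.6679 0.2764 0.1464] [125 144 153]
425 415 [0.6671 0.2792 0.139 ] [141 163 171]
430 410 [0.6642 0.2797 0.1388] [152 175 190]
410 395 [0.6733 0.2721 0.1552] [ 90  97 106]
380 385 [0.6643 0.2577 0.139 ] [113 131 137]
340 365 [0.6591 0.2374 0.1318] [ 86 101 109]
300 315 [0.6516 0.213  0.1425] [87 96 99]
405 415 [0.6676 0.2712 0.1334] [111 125 130]
```

The wrist depth explains the failed grasp. Measured by the hand-eye calibration, the fingertips are at tool z ≈ -22 mm, not +11 mm, so the real fingers end about 32 mm short of the stated tip. The jaws closed on the top of the cell and did not grip the barrel. The yellow cell at (288,254) still stands upright on its pad. I'll go about 33 mm deeper in stages and watch the force.

Call:
{"op": "play_rows", "data": {"targets": [[-0.006, 0.008, 0, -0.0025, -0.0024, 0, 0.75], [0, 0, 0, 0, 0, -0.012, 0.75], [0, 0, 0, 0, 0, -0.012, 0.75], [0, 0, 0, 0, 0, 0, 0.75]]}}

```text
t: 5.4
eef_pos: [0.5718, 0.2599, 0.0196]
ee_rot: [-3.141, 0.001, -1.813]
force: [-0.1, 0.0, -0.2]
width: 0.0659
```

```bash
python3 - <<'E'
from h import *
s=get_state();print(s['eef_pos'],s['ee_rot'],s['force'],s['width'])
im,d=grab_frame('wrist');cv2.imwrite('pics/w4.png',im)
E
```

```text
[0.5718 0.2599 0.0196] [-3.1412  0.0008 -1.8125] [-0.0982  0.0303 -0.1907] 0.06587998237636648
```

View pics/w4.png

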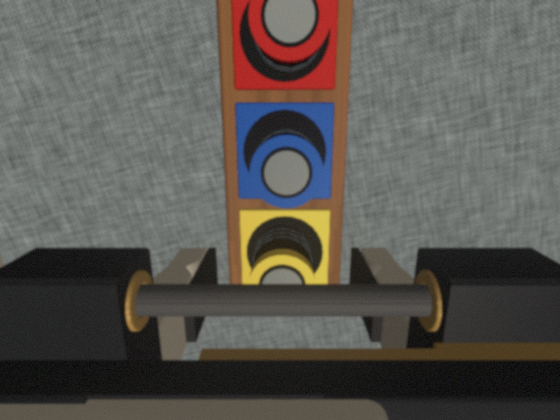

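The cell sits between the open fingers, centred at column 283, with no contact. I'll go down to the grasp height.

Call:
{"op": "play_rows", "data": {"targets": [[0, 0, 0, 0.0005, 0.001, -0.009, 0.75], [0, 0, 0, 0, 0, -0.006, 0.75], [0, 0, 0, 0, 0, 0, 0.75]]}}

```text
t: 5.82
eef_pos: [0.5729, 0.2614, 0.0043]
ee_rot: [-3.14, 0.002, -1.812]
force: [0.3, 0.2, -0.4]
width: 0.066
```

Call:
{"op": "play_rows", "data": {"targets": [[0, 0, 0, 0, 0, 0, 0.1], [0, 0, 0, 0, 0, 0, 0.1], [0, 0, 0, 0, 0, 0, 0.1], [0, 0, 0, 0, 0, 0, 0.1], [0, 0, 0, 0, 0, 0, 0.1]]}}

```text
t: 6.45
eef_pos: [0.5732, 0.2617, 0.005]
ee_rot: [-3.14, 0.003, -1.812]
force: [-0.6, 0.4, -1.4]
width: 0.0294
```

Width is 29.4 mm, so the 30 mm barrel is held. Next I lift and carry yellow to the right-end nest.

Call:
{"op": "play_rows", "data": {"targets": [[0, 0, 0, 0, 0, 0.01, 0.1], [0, 0, 0, 0, 0, 0.025, 0.1], [0, 0, 0, 0, 0, 0.025, 0.1], [0, 0, 0, 0, 0, 0.025, 0.1], [0, 0, 0.03, 0.002, -0.02, 0, 0.1], [0, 0, 0.05, 0.002, -0.04, 0, 0.1], [0, 0, 0.05, 0.002, -0.05, 0, 0.1], [0, 0, 0.05, 0.002, -0.05, 0, 0.1], [0, 0, 0.05, 0.002, -0.05, 0, 0.1], [0, 0, 0.05, 0.002, -0.05, 0, 0.1], [0, 0, 0.05, 0.002, -0.05, 0, 0.1], [0, 0, 0, 0.002, -0.05, 0, 0.1]]}}

```text
t: 7.95
eef_pos: [0.5899, -0.105, 0.1016]
ee_rot: [-3.132, 0.005, -1.463]
force: [1.2, 0.7, -1.8]
width: 0.0298
```

Call:
{"op": "play_rows", "data": {"targets": [[0, 0, -0.01, 0.001, -0.05, 0, 0.1], [0, 0, -0.01, 0.001, -0.045, 0, 0.1], [0, 0, 0, 0.001, -0.03, 0, 0.1], [0, 0, 0, 0, -0.012, 0, 0.1], [0, 0, 0, 0, 0, 0, 0.1], [0, 0, 0, 0, 0, 0, 0.1]]}}

```text
t: 8.7
eef_pos: [0.5923, -0.2491, 0.105]
ee_rot: [-3.129, 0.005, -1.488]
force: [-0.4, 0.2, -0.5]
width: 0.0295
```

```bash
cat > look.py <<'E'
from h import *
import sys
s=get_state();print(s['t'],s['eef_pos'],s['ee_rot'],s['force'],s['width'])
im,d=grab_frame('wrist');cv2.imwrite(f'pics/{sys.argv[1]}.png',im)
hsv=cv2.cvtColor(im,cv2.COLOR_BGR2HSV)
# residual tilt correction, world rotation vector
R=Ro.from_euler('xyz',s['ee_rot']);D=Ro.from_euler('xyz',[np.pi,0,s['ee_rot'][2]])
print('tiltcorr',(D*R.inv()).as_rotvec())
E
python3 look.py w5
```

```text
8.7 [ 0.5923 -0.2491  0.105 ] [-3.1293  0.0045 -1.4878] [-0.3521  0.2188 -0.5029] 0.029537124432016396
tiltcorr [-0.0055  0.0119  0.    ]
```

View pics/w5.png

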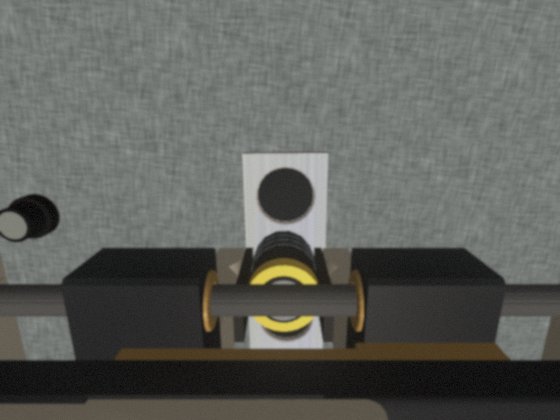

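```bash
python3 - <<'E'
from h import *
s=get_state()
print('nest',wray((286,195),0.0085,s))
print('cell top',wray((284.5,297),s['eef_pos'][2]+0.051,s))
E
```

```text
nest [ 0.5912 -0.2563  0.0085]
cell top [ 0.5909 -0.2508  0.156 ]
```

Call:
{"op": "play_rows", "data": {"targets": [[-0.004, 0.009, 0.004, 0, -0.007, -0.01, 0.1], [0, 0, 0, 0, 0, -0.025, 0.1], [0, 0, 0, 0, 0, -0.025, 0.1], [0, 0, 0, 0, 0, -0.02, 0.1], [0, 0, 0, 0, 0, -0.005, 0.1], [0, 0, 0, 0, 0, 0, 0.1]]}}

```text
t: 9.5
eef_pos: [0.5929, -0.2532, 0.0159]
ee_rot: [-3.141, 0.001, -1.476]
force: [0.1, -0.4, -0.3]
width: 0.0294
```

Call:
{"op": "play_rows", "data": {"targets": [[0, 0, 0, -0.0007, -0.003, -0.008, 0.1], [0, 0, 0, 0, 0, -0.004, 0.1], [0, 0, 0, 0, 0, 0, 0.1]]}}

```text
t: 9.88
eef_pos: [0.5934, -0.2566, 0.0048]
ee_rot: [-3.139, -0.0, -1.476]
force: [0.8, -0.8, -1.1]
width: 0.0294
```

Call:
{"op": "play_rows", "data": {"targets": [[0, 0, 0, -0.0005, 0, -0.003, 0.1], [0, 0, 0, 0, 0, -0.002, 0.1], [0, 0, 0, 0, 0, 0, 0.1]]}}

```text
t: 10.25
eef_pos: [0.5932, -0.2567, 0.0001]
ee_rot: [-3.138, -0.0, -1.476]
force: [0.2, -0.2, -1.3]
width: 0.0296
```

Call:
{"op": "play_rows", "data": {"targets": [[0, 0, 0, 0, 0, -0.0015, 0.1], [0, 0, 0, 0, 0, -0.001, 0.1], [0, 0, 0, 0, 0, 0, 0.1]]}}

```text
t: 10.62
eef_pos: [0.5934, -0.2567, -0.0019]
ee_rot: [-3.137, -0.001, -1.476]
force: [-0.4, -0.7, -0.4]
width: 0.0293
```

Call:
{"op": "play_rows", "data": {"targets": [[0, 0, 0, 0, 0, -0.001, 0.1], [0, 0, 0, 0, 0, -0.001, 0.1], [0, 0, 0, 0, 0, 0, 0.1]]}}

```text
t: 11.0
eef_pos: [0.5936, -0.2568, -0.0018]
ee_rot: [-3.136, -0.001, -1.475]
force: [0.3, 0.2, -0.5]
width: 0.0293
```

Call:
{"op": "play_rows", "data": {"targets": [[0, 0, 0, 0, 0, 0, 0.5], [0, 0, 0, 0, 0, 0, 0.75], [0, 0, 0, 0, 0, 0, 0.75], [0, 0, 0, 0, 0, 0, 0.75]]}}

```text
t: 11.5
eef_pos: [0.5938, -0.2569, -0.0021]
ee_rot: [-3.136, -0.001, -1.475]
force: [-0.5, -0.4, 0.5]
width: 0.063
```

Call:
{"op": "play_rows", "data": {"targets": [[0, 0, 0, 0, 0, 0.01, 0.75], [0, 0, 0, 0, 0, 0.03, 0.75], [0, 0, 0, 0, 0, 0.03, 0.75], [0, 0, 0, 0, 0, 0.02, 0.75], [0, 0, 0, 0, 0, 0, 0.75]]}}

```text
t: 12.12
eef_pos: [0.5938, -0.2571, 0.093]
ee_rot: [-3.135, -0.002, -1.475]
force: [-0.5, 0.2, 0.3]
width: 0.0652
```

```bash
python3 look.py w6
```

```text
12.125 [ 0.5938 -0.2571  0.093 ] [-3.1355 -0.0021 -1.4747] [-0.5453  0.1633  0.3052] 0.06523032562846827
tiltcorr [ 0.0015  0.0063 -0.    ]
```

View pics/w6.png

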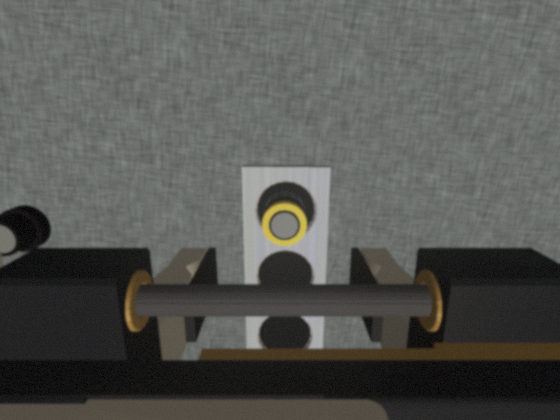

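Yellow stands upright in the right-end nest at (285,224). Blue is next.

Call:
{"op": "play_rows", "data": {"targets": [[0.001, 0.004, -0.03, -0.003, 0.02, 0, 0.75], [0, 0, -0.05, -0.003, 0.045, 0, 0.75], [0, 0, -0.05, -0.003, 0.05, 0, 0.75], [0, 0, -0.05, -0.003, 0.05, 0, 0.75], [0, 0, -0.05, -0.003, 0.05, 0, 0.75], [0, 0, -0.05, -0.003, 0.05, 0, 0.75], [0, 0, -0.05, -0.003, 0.05, 0, 0.75], [0, 0, 0, -0.003, 0.05, 0, 0.75], [0, 0, 0, -0.003, 0.045, 0, 0.75], [0, 0, 0, -0.003, 0.03, 0, 0.75], [0, 0, 0, 0, 0.01, 0, 0.75], [0, 0, 0, 0, 0, 0, 0.75]]}}

```text
t: 13.68
eef_pos: [0.5535, 0.2046, 0.0806]
ee_rot: [3.128, -0.007, -1.819]
force: [0.3, 0.6, -0.3]
width: 0.0657
```

Call:
{"op": "play_rows", "data": {"targets": [[0.003, -0.011, 0.006, 0.005, 0.0075, 0, 0.75], [0, 0, 0, 0, 0, 0, 0.75], [0, 0, 0, 0, 0, 0, 0.75]]}}

```text
t: 14.05
eef_pos: [0.5588, 0.2099, 0.0801]
ee_rot: [3.138, -0.002, -1.816]
force: [-1.3, -0.7, -0.8]
width: 0.0658
```

```bash
python3 look.py w7
```

```text
14.05 [0.5588 0.2099 0.0801] [ 3.1379 -0.0018 -1.8156] [-1.2541 -0.6639 -0.8363] 0.06581250439206442
tiltcorr [ 0.0009 -0.004   0.    ]
```

View pics/w7.png

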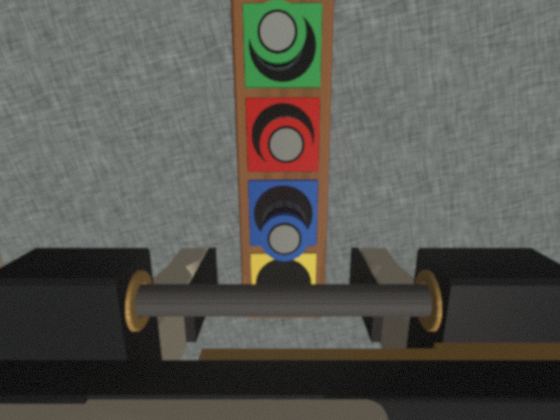

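Blue at (284,239) is centred between the fingers. I'll descend to z ≈ 0.005 and add the small y correction.

Call:
{"op": "play_rows", "data": {"targets": [[0, -0.002, 0, 0, 0.002, -0.02, 0.75], [0, 0, 0, 0, 0, -0.02, 0.75], [0, 0, 0, 0, 0, -0.02, 0.75], [0, 0, 0, 0, 0, -0.009, 0.75], [0, 0, 0, 0, 0, 0, 0.75]]}}

```text
t: 14.72
eef_pos: [0.56, 0.2107, 0.0108]
ee_rot: [-3.141, 0.001, -1.818]
force: [-0.1, 0.3, -0.7]
width: 0.0658
```

Call:
{"op": "play_rows", "data": {"targets": [[0, 0, 0, -0.0005, 0.0012, -0.006, 0.75], [0, 0, 0, 0, 0, 0, 0.75], [0, 0, 0, 0, 0, 0, 0.1], [0, 0, 0, 0, 0, 0, 0.1], [0, 0, 0, 0, 0, 0, 0.1], [0, 0, 0, 0, 0, 0, 0.1], [0, 0, 0, 0, 0, 0, 0.1]]}}

```text
t: 15.6
eef_pos: [0.5608, 0.2129, 0.0069]
ee_rot: [-3.139, 0.004, -1.818]
force: [0.3, 0.2, -1.0]
width: 0.0296
```

Call:
{"op": "play_rows", "data": {"targets": [[0, 0, 0, 0, 0, 0.01, 0.1], [0, 0, 0, 0, 0, 0.025, 0.1], [0, 0, 0, 0, 0, 0.025, 0.1], [0, 0, 0, 0, 0, 0.025, 0.1], [0, 0, 0.03, 0.003, -0.02, 0, 0.1], [0, 0, 0.05, 0.003, -0.04, 0, 0.1], [0, 0, 0.05, 0.003, -0.05, 0, 0.1], [0, 0, 0.05, 0.003, -0.05, 0, 0.1], [0, 0, 0.05, 0.003, -0.05, 0, 0.1], [0, 0, 0.05, 0.003, -0.05, 0, 0.1], [0, 0, 0.03, 0.003, -0.05, 0, 0.1], [0, 0, 0, 0.003, -0.04, 0, 0.1]]}}

```text
t: 17.1
eef_pos: [0.5858, -0.1444, 0.1033]
ee_rot: [-3.132, 0.005, -1.49]
force: [-0.0, 0.5, -1.0]
width: 0.0299
```

Call:
{"op": "play_rows", "data": {"targets": [[-0.003, 0.006, 0, 0, -0.03, 0, 0.1], [0, 0, 0, 0, -0.012, 0, 0.1], [0, 0, 0, 0, 0, 0, 0.1], [0, 0, 0, 0, 0, 0, 0.1]]}}

```text
t: 17.6
eef_pos: [0.5854, -0.1898, 0.1049]
ee_rot: [-3.137, 0.003, -1.494]
force: [0.9, 0.2, -0.9]
width: 0.0299
```

```bash
python3 look.py w8
```

```text
17.6 [ 0.5854 -0.1898  0.1049] [-3.1367  0.0029 -1.4936] [ 0.942   0.1842 -0.8997] 0.029899147104305895
tiltcorr [-0.0032  0.0046  0.    ]
```

View pics/w8.png

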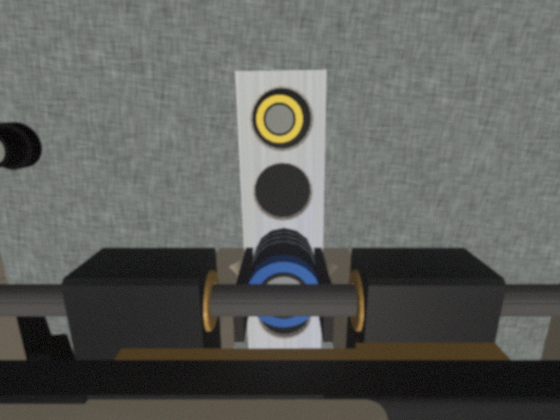

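Yellow (280,119) is centred in its nest. The next nest (283,190) is empty and blue is held upright.

Call:
{"op": "play_rows", "data": {"targets": [[-0.002, 0.003, 0.01, 0.0025, -0.0105, -0.01, 0.1], [0, 0, 0, 0, 0, -0.025, 0.1], [0, 0, 0, 0, 0, -0.025, 0.1], [0, 0, 0, 0, 0, -0.02, 0.1], [0, 0, 0, 0, 0, -0.005, 0.1], [0, 0, 0, 0, 0, 0, 0.1]]}}

```text
t: 18.4
eef_pos: [0.589, -0.1988, 0.0157]
ee_rot: [-3.141, 0.001, -1.475]
force: [0.5, 0.1, 0.3]
width: 0.0295
```

Call:
{"op": "play_rows", "data": {"targets": [[0, 0, 0, -0.001, -0.002, -0.007, 0.1], [0, 0, 0, 0, 0, -0.004, 0.1], [0, 0, 0, 0, 0, -0.002, 0.1], [0, 0, 0, 0, 0, -0.001, 0.1], [0, 0, 0, 0, 0, 0, 0.1]]}}

```text
t: 19.02
eef_pos: [0.5894, -0.2011, 0.0029]
ee_rot: [-3.137, 0.0, -1.475]
force: [0.4, 0.2, -0.2]
width: 0.0297
```

Call:
{"op": "play_rows", "data": {"targets": [[0, 0, 0, -0.001, 0, -0.0015, 0.1], [0, 0, 0, 0, 0, -0.001, 0.1], [0, 0, 0, 0, 0, -0.001, 0.1], [0, 0, 0, 0, 0, 0, 0.1]]}}

```text
t: 19.52
eef_pos: [0.5887, -0.2012, -0.0001]
ee_rot: [-3.136, -0.0, -1.474]
force: [-0.7, 0.7, -0.7]
width: 0.0297
```

Call:
{"op": "play_rows", "data": {"targets": [[0, 0, 0, 0, 0, -0.001, 0.1], [0, 0, 0, 0, 0, -0.001, 0.1], [0, 0, 0, 0, 0, 0, 0.1]]}}

```text
t: 19.9
eef_pos: [0.5889, -0.2012, 0.0001]
ee_rot: [-3.136, -0.001, -1.474]
force: [-0.3, -0.2, -0.8]
width: 0.0294
```

The descent stopped at 0.000, as predicted from the grasp height (0.007 - 0.007), so blue is seated. I'll release it.

Call:
{"op": "play_rows", "data": {"targets": [[0, 0, 0, 0, 0, 0, 0.5], [0, 0, 0, 0, 0, 0, 0.75], [0, 0, 0, 0, 0, 0, 0.75], [0, 0, 0, 0, 0, 0, 0.75], [0, 0, 0, 0, 0, 0.01, 0.75], [0, 0, 0, 0, 0, 0.03, 0.75], [0, 0, 0, 0, 0, 0.03, 0.75], [0, 0, 0, 0, 0, 0.02, 0.75]]}}

```text
t: 20.9
eef_pos: [0.5877, -0.2013, 0.0922]
ee_rot: [-3.139, -0.001, -1.474]
force: [0.3, -0.5, -0.0]
width: 0.0658
```

Call:
{"op": "play_rows", "data": {"targets": [[0.001, 0.003, -0.03, -0.003, 0.02, 0, 0.75], [0, 0, -0.05, -0.004, 0.045, 0, 0.75], [0, 0, -0.05, -0.004, 0.05, 0, 0.75], [0, 0, -0.05, -0.004, 0.05, 0, 0.75], [0, 0, -0.05, -0.004, 0.05, 0, 0.75], [0, 0, -0.05, -0.004, 0.05, 0, 0.75], [0, 0, -0.045, -0.004, 0.045, 0, 0.75], [0, 0, 0, -0.003, 0.03, 0, 0.75], [0, 0, 0, -0.003, 0.012, 0, 0.75], [0, 0, 0, 0, 0, 0, 0.75], [0, 0, 0, 0, 0, 0, 0.75]]}}

```text
t: 22.28
eef_pos: [0.5562, 0.1603, 0.1035]
ee_rot: [-3.129, 0.004, -1.81]
force: [0.2, 0.3, 1.0]
width: 0.0657
```

```bash
python3 look.py w9
```

```text
22.275 [0.5562 0.1603 0.1035] [-3.1286  0.0038 -1.8104] [0.2399 0.2691 0.9536] 0.06565930757598872
tiltcorr [-0.0006  0.0135  0.    ]
```

View pics/w9.png

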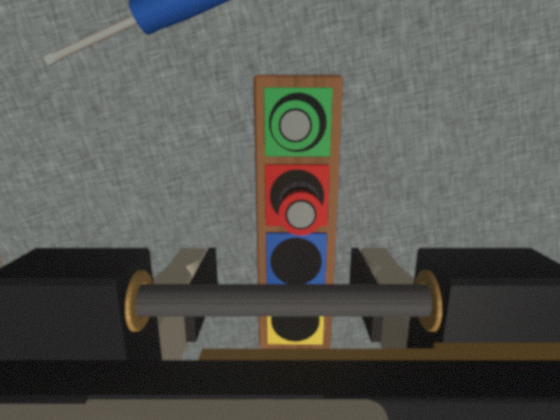

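Red is at (301,214), 12 mm off in x as the pose reading also says. I'll correct and descend.

Call:
{"op": "play_rows", "data": {"targets": [[0, 0.01, 0, -0.012, -0.0036, 0, 0.75], [0, 0, 0, 0, 0, -0.01, 0.75], [0, 0, 0, 0, 0, -0.01, 0.75], [0, 0, 0, 0, 0, 0, 0.75]]}}

```text
t: 22.82
eef_pos: [0.5431, 0.1539, 0.0817]
ee_rot: [-3.14, 0.001, -1.814]
force: [-0.0, 0.4, -0.2]
width: 0.0661
```

```bash
python3 look.py w10; python3 - <<'E'
from h import *
s=get_state();im=cv2.imread('pics/w10.png');hsv=cv2.cvtColor(im,cv2.COLOR_BGR2HSV)
m=(hsv[...,1]<75)&(hsv[...,2]>110);m[:,:250]=0;m[:,320:]=0;m[248:]=0
for c,a in blobs(m,100,3000):print(c,a[4],wray(c,0.056,s))
E
```

```text
22.825 [0.5431 0.1539 0.0817] [-3.1399  0.0006 -1.814 ] [-0.031   0.3751 -0.1553] 0.06612566223723228
tiltcorr [-0.0002  0.0018  0.    ]
[274.8444 143.9375] 720 [0.5343 0.0995 0.056 ]
[282.9819 237.9276] 497 [0.5436 0.1564 0.056 ]
```

Call:
{"op": "play_rows", "data": {"targets": [[0, 0, 0, 0.0005, 0.0027, -0.02, 0.75], [0, 0, 0, 0, 0, -0.02, 0.75], [0, 0, 0, 0, 0, -0.02, 0.75], [0, 0, 0, 0, 0, -0.01, 0.75], [0, 0, 0, 0, 0, -0.003, 0.75], [0, 0, 0, 0, 0, 0, 0.75]]}}

```text
t: 23.62
eef_pos: [0.5461, 0.1581, 0.0086]
ee_rot: [-3.137, 0.003, -1.812]
force: [-0.0, -0.4, 0.5]
width: 0.0656
```

Call:
{"op": "play_rows", "data": {"targets": [[0, 0, 0, -0.002, -0.0017, -0.004, 0.75], [0, 0, 0, 0, 0, 0, 0.75], [0, 0, 0, 0, 0, 0, 0.1], [0, 0, 0, 0, 0, 0, 0.1], [0, 0, 0, 0, 0, 0, 0.1], [0, 0, 0, 0, 0, 0, 0.1], [0, 0, 0, 0, 0, 0, 0.1]]}}

```text
t: 24.5
eef_pos: [0.545, 0.1569, 0.0063]
ee_rot: [-3.134, 0.005, -1.812]
force: [-0.0, -0.3, -0.2]
width: 0.0293
```

Call:
{"op": "play_rows", "data": {"targets": [[0, 0, 0, 0, 0, 0.01, 0.1], [0, 0, 0, 0, 0, 0.025, 0.1], [0, 0, 0, 0, 0, 0.025, 0.1], [0, 0, 0, 0, 0, 0.025, 0.1], [0, 0, 0.04, 0.005, -0.02, 0, 0.1], [0, 0, 0.055, 0.005, -0.04, 0, 0.1], [0, 0, 0.055, 0.005, -0.045, 0, 0.1], [0, 0, 0.055, 0.005, -0.05, 0, 0.1], [0, 0, 0.055, 0.005, -0.05, 0, 0.1], [0, 0, 0.05, 0.005, -0.045, 0, 0.1], [0, 0, 0.03, 0.005, -0.03, 0, 0.1], [0, 0, 0, 0, -0.012, 0, 0.1]]}}

```text
t: 26.0
eef_pos: [0.5813, -0.1427, 0.1023]
ee_rot: [-3.128, 0.006, -1.457]
force: [0.1, 0.2, -0.6]
width: 0.0299
```

Call:
{"op": "play_rows", "data": {"targets": [[0, 0, 0, 0, 0, 0, 0.1], [0, 0, 0, 0, 0, 0, 0.1]]}}

```text
t: 26.25
eef_pos: [0.581, -0.1425, 0.1028]
ee_rot: [-3.127, 0.007, -1.458]
force: [1.1, -0.7, -1.1]
width: 0.0294
```

```bash
python3 look.py w11
```

```text
26.25 [ 0.581  -0.1425  0.1028] [-3.1274  0.0067 -1.4585] [ 1.0898 -0.7075 -1.1205] 0.02941669190770868
tiltcorr [-0.0082  0.0133  0.    ]
```

View pics/w11.png

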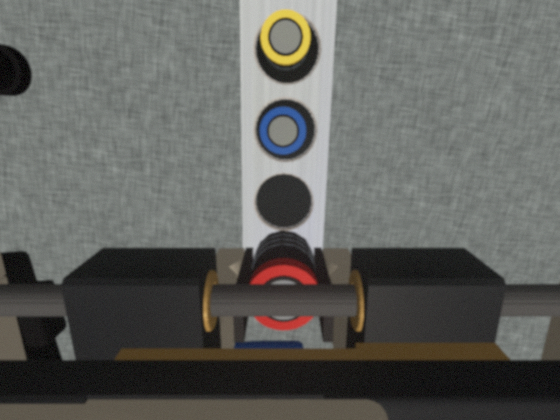

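Yellow (286,37) and blue (283,130) are in their nests. The next nest (283,201) is free and red is held upright.

Call:
{"op": "play_rows", "data": {"targets": [[-0.0065, 0.0106, -0.02, 0.0015, -0.0025, -0.01, 0.1], [0, 0, 0, 0, 0, -0.025, 0.1], [0, 0, 0, 0, 0, -0.025, 0.1], [0, 0, 0, 0, 0, -0.02, 0.1], [0, 0, 0, 0, 0, -0.005, 0.1], [0, 0, 0, 0, 0, 0, 0.1]]}}

```text
t: 27.05
eef_pos: [0.5831, -0.1409, 0.0135]
ee_rot: [-3.141, 0.0, -1.477]
force: [0.9, 0.4, -1.0]
width: 0.0295
```

Call:
{"op": "play_rows", "data": {"targets": [[0, 0, 0, -0.001, -0.004, -0.006, 0.1], [0, 0, 0, 0, 0, -0.004, 0.1], [0, 0, 0, 0, 0, -0.002, 0.1], [0, 0, 0, 0, 0, 0, 0.1]]}}

```text
t: 27.55
eef_pos: [0.5834, -0.1451, 0.0026]
ee_rot: [-3.138, -0.0, -1.477]
force: [-0.1, -0.3, 0.6]
width: 0.0296
```

Call:
{"op": "play_rows", "data": {"targets": [[0, 0, 0, 0, 0, -0.001, 0.1], [0, 0, 0, 0, 0, -0.001, 0.1], [0, 0, 0, 0, 0, 0, 0.1]]}}

```text
t: 27.92
eef_pos: [0.5836, -0.1451, 0.0009]
ee_rot: [-3.138, -0.0, -1.477]
force: [-0.2, 0.4, -0.8]
width: 0.0299
```

Call:
{"op": "play_rows", "data": {"targets": [[0, 0, 0, 0, 0, -0.001, 0.1], [0, 0, 0, 0, 0, -0.001, 0.1], [0, 0, 0, 0, 0, -0.001, 0.1], [0, 0, 0, 0, 0, 0, 0.1]]}}

```text
t: 28.42
eef_pos: [0.5839, -0.1452, -0.0005]
ee_rot: [-3.137, -0.001, -1.476]
force: [-0.2, -0.0, -0.3]
width: 0.0294
```

The height is -0.0005 against a predicted contact at -0.0007. I'll release red.

Call:
{"op": "play_rows", "data": {"targets": [[0, 0, 0, 0, 0, -0.0005, 0.1], [0, 0, 0, 0, 0, 0, 0.5], [0, 0, 0, 0, 0, 0, 0.75], [0, 0, 0, 0, 0, 0, 0.75], [0, 0, 0, 0, 0, 0, 0.75], [0, 0, 0, 0, 0, 0.01, 0.75], [0, 0, 0, 0, 0, 0.03, 0.75], [0, 0, 0, 0, 0, 0.03, 0.75], [0, 0, 0, 0, 0, 0.02, 0.75]]}}

```text
t: 29.55
eef_pos: [0.5826, -0.1454, 0.0913]
ee_rot: [-3.14, -0.001, -1.476]
force: [1.1, 0.4, 0.3]
width: 0.0658
```

Call:
{"op": "play_rows", "data": {"targets": [[0, 0.002, -0.04, -0.006, 0.02, 0, 0.75], [0, 0, -0.06, -0.007, 0.04, 0, 0.75], [0, 0, -0.06, -0.007, 0.045, 0, 0.75], [0, 0, -0.06, -0.007, 0.045, 0, 0.75], [0, 0, -0.06, -0.007, 0.045, 0, 0.75], [0, 0, -0.05, -0.007, 0.03, 0, 0.75], [0, 0, 0, -0.006, 0.011, 0, 0.75], [0, 0, 0, 0, 0, 0, 0.75], [0, 0, 0, 0, 0, 0, 0.75]]}}

```text
t: 30.68
eef_pos: [0.5369, 0.0966, 0.1007]
ee_rot: [-3.131, 0.002, -1.817]
force: [-0.8, -0.3, -0.2]
width: 0.0655
```

```bash
cat > lens.py <<'E'
from h import *
import sys
s=get_state();im=cv2.imread(f'pics/{sys.argv[1]}.png');hsv=cv2.cvtColor(im,cv2.COLOR_BGR2HSV)
m=(hsv[...,1]<75)&(hsv[...,2]>110);m[:,:240]=0;m[:,330:]=0;m[248:]=0
for c,a in blobs(m,100,3000):print(c,a[4],wray(c,0.056,s))
E
python3 look.py w12; python3 lens.py w12
```

```text
30.675 [0.5369 0.0966 0.1007] [-3.1309  0.0024 -1.8165] [-0.7737 -0.269  -0.2041] 0.06546282158381629
tiltcorr [0.0003 0.011  0.    ]
[288.5363 227.625 ] 496 [0.5339 0.0994 0.056 ]
```

View pics/w12.png

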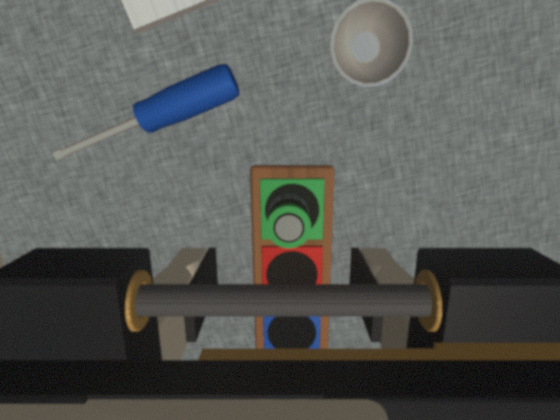

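Green is at (288,228). The driver and dish are undisturbed.

Call:
{"op": "play_rows", "data": {"targets": [[0, 0.008, 0, -0.0025, 0.0025, -0.015, 0.75], [0, 0, 0, 0, 0, -0.02, 0.75], [0, 0, 0, 0, 0, -0.02, 0.75], [0, 0, 0, 0, 0, -0.018, 0.75], [0, 0, 0, 0, 0, 0, 0.75]]}}

```text
t: 31.35
eef_pos: [0.533, 0.0953, 0.0215]
ee_rot: [3.14, -0.002, -1.822]
force: [-0.6, -0.3, 0.3]
width: 0.0655
```

Call:
{"op": "play_rows", "data": {"targets": [[0, 0, 0.008, 0.0015, 0.0037, -0.011, 0.75], [0, 0, 0, 0, 0, -0.004, 0.75], [0, 0, 0, 0, 0, 0, 0.75], [0, 0, 0, 0, 0, 0, 0.75]]}}

```text
t: 31.85
eef_pos: [0.5354, 0.0992, 0.0062]
ee_rot: [3.141, -0.001, -1.814]
force: [-0.5, -0.7, -0.4]
width: 0.0654
```

Call:
{"op": "play_rows", "data": {"targets": [[0, 0, 0, 0, 0, -0.001, 0.1], [0, 0, 0, 0, 0, 0, 0.1], [0, 0, 0, 0, 0, 0, 0.1], [0, 0, 0, 0, 0, 0, 0.1], [0, 0, 0, 0, 0, 0, 0.1]]}}

```text
t: 32.48
eef_pos: [0.5359, 0.0995, 0.0061]
ee_rot: [-3.141, -0.0, -1.814]
force: [-0.0, -0.1, -1.1]
width: 0.0296
```

Call:
{"op": "play_rows", "data": {"targets": [[0, 0, 0, 0, 0, 0.01, 0.1], [0, 0, 0, 0, 0, 0.025, 0.1], [0, 0, 0, 0, 0, 0.025, 0.1], [0, 0, 0, 0, 0, 0.025, 0.1], [0, 0, 0.04, 0.006, -0.02, 0, 0.1], [0, 0, 0.06, 0.009, -0.035, 0, 0.1], [0, 0, 0.06, 0.009, -0.04, 0, 0.1], [0, 0, 0.06, 0.008, -0.04, 0, 0.1], [0, 0, 0.06, 0.006, -0.032, 0, 0.1], [0, 0, 0.04, 0.003, -0.015, 0, 0.1], [0, 0, 0, 0, 0, 0, 0.1], [0, 0, 0, 0, 0, 0, 0.1]]}}

```text
t: 33.98
eef_pos: [0.5782, -0.0876, 0.1017]
ee_rot: [-3.135, 0.001, -1.482]
force: [0.2, -0.0, -1.0]
width: 0.0299
```

```bash
python3 look.py w13
```

```text
33.975 [ 0.5782 -0.0876  0.1017] [-3.1353  0.0011 -1.4823] [ 0.1537 -0.0346 -0.9678] 0.02988567511949219
tiltcorr [-0.0016  0.0062  0.    ]
```

View pics/w13.png

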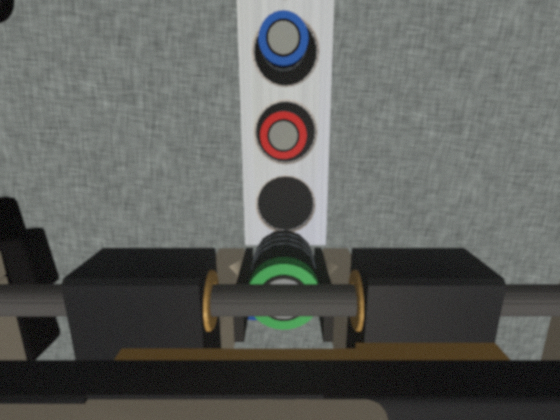

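Blue (283,37) and red (283,135) are in place. The last nest (286,202) is free and green is held upright.

Call:
{"op": "play_rows", "data": {"targets": [[-0.001, 0.004, 0, 0, -0.0016, -0.01, 0.1], [0, 0, 0, 0, 0, -0.025, 0.1], [0, 0, 0, 0, 0, -0.025, 0.1], [0, 0, 0, 0, 0, -0.02, 0.1], [0, 0, 0, 0, 0, -0.005, 0.1], [0, 0, 0, 0, 0, 0, 0.1]]}}

```text
t: 34.78
eef_pos: [0.5777, -0.0859, 0.0129]
ee_rot: [-3.14, 0.0, -1.478]
force: [-0.2, 1.3, -1.1]
width: 0.0297
```

Call:
{"op": "play_rows", "data": {"targets": [[0, 0, 0, 0, -0.0033, -0.006, 0.1], [0, 0, 0, 0, 0, -0.003, 0.1], [0, 0, 0, 0, 0, -0.002, 0.1], [0, 0, 0, 0, 0, 0, 0.1]]}}

```text
t: 35.28
eef_pos: [0.579, -0.0892, 0.003]
ee_rot: [-3.137, 0.0, -1.478]
force: [-0.2, -0.4, -0.5]
width: 0.0299
```

Call:
{"op": "play_rows", "data": {"targets": [[0, 0, 0, 0, 0, -0.001, 0.1], [0, 0, 0, 0, 0, -0.001, 0.1], [0, 0, 0, 0, 0, 0, 0.1]]}}

```text
t: 35.65
eef_pos: [0.5792, -0.0892, 0.0013]
ee_rot: [-3.137, 0.001, -1.478]
force: [-1.5, 1.0, -0.4]
width: 0.0294
```

Call:
{"op": "play_rows", "data": {"targets": [[0, 0, 0, 0, 0, -0.001, 0.1], [0, 0, 0, 0, 0, -0.001, 0.1], [0, 0, 0, 0, 0, -0.001, 0.1], [0, 0, 0, 0, 0, 0, 0.1]]}}

```text
t: 36.15
eef_pos: [0.5795, -0.0891, -0.0008]
ee_rot: [-3.136, 0.0, -1.477]
force: [0.3, -0.1, -1.5]
width: 0.0293
```

Call:
{"op": "play_rows", "data": {"targets": [[0, 0, 0, 0, 0, -0.001, 0.1], [0, 0, 0, 0, 0, 0, 0.1]]}}

```text
t: 36.4
eef_pos: [0.5797, -0.0891, -0.0008]
ee_rot: [-3.135, -0.0, -1.477]
force: [-0.3, 0.4, -1.2]
width: 0.0293
```

Call:
{"op": "play_rows", "data": {"targets": [[0, 0, 0, 0, 0, 0, 0.5], [0, 0, 0, 0, 0, 0, 0.75], [0, 0, 0, 0, 0, 0, 0.75], [0, 0, 0, 0, 0, 0, 0.75], [0, 0, 0, 0, 0, 0.01, 0.75], [0, 0, 0, 0, 0, 0.03, 0.75], [0, 0, 0, 0, 0, 0.04, 0.75], [0, 0, 0, 0, 0, 0.05, 0.75], [0, 0, 0, 0, 0, 0.05, 0.75], [0, 0, 0, -0.01, -0.02, 0.02, 0.75], [0, 0, 0, -0.02, -0.04, 0, 0.75], [0, 0, 0, -0.02, -0.05, 0, 0.75]]}}

```text
t: 37.9
eef_pos: [0.5289, -0.1996, 0.2112]
ee_rot: [-3.131, -0.002, -1.471]
force: [1.6, -0.5, 0.1]
width: 0.0657
```

Call:
{"op": "play_rows", "data": {"targets": [[0, 0, 0, -0.02, -0.05, 0, 0.75], [0, 0, 0, -0.02, -0.05, 0, 0.75], [0, 0, 0, -0.02, -0.05, 0, 0.75], [0, 0, 0, -0.02, -0.05, 0, 0.75], [0, 0, 0, -0.02, -0.05, 0, 0.75], [0, 0, 0, -0.02, -0.05, 0, 0.75], [0, 0, 0, 0, -0.05, 0, 0.75], [0, 0, 0, 0, -0.03, 0, 0.75], [0, 0, 0, 0, 0, 0, 0.75], [0, 0, 0, 0, 0, 0, 0.75]]}}

```text
t: 39.15
eef_pos: [0.4, -0.5938, 0.2198]
ee_rot: [-3.124, -0.006, -1.474]
force: [0.2, 0.2, -0.4]
width: 0.0655
```

```bash
python3 - <<'E'
from h import *
s=get_state();print(s['t'],s['eef_pos'],s['qd'])
for n,(x0,x1,y0,y1) in(('top',(270,460,110,280)),('scene',(140,320,150,280))):
    im,d=grab_frame(n);cv2.imwrite(f'pics/{n}_end.png',im)
    cv2.imwrite(f'pics/{n}_endc.png',cv2.resize(im[y0:y1,x0:x1],None,fx=4,fy=4,interpolation=cv2.INTER_CUBIC))
    hsv=cv2.cvtColor(im,cv2.COLOR_BGR2HSV)
    if n=='top':
        for k,(a,b) in {'yellow':(22,38),'blue':(105,120),'red':(0,6),'green':(50,75)}.items():
            m=(hsv[...,0]>=a)&(hsv[...,0]<=b)&(hsv[...,1]>110)&(hsv[...,2]>60)
            if k=='red': m|=(hsv[...,0]>175)&(hsv[...,1]>110)
            m[:,:315]=0;m[:160]=0;m[210:]=0
            v,u=np.nonzero(m);c=cv2.minEnclosingCircle(np.c_[u,v].astype(np.float32))
            print(k,c,ray(n,c[0],0.049))
E
```

```text
39.15 [ 0.4    -0.5938  0.2198] [-0.0076  0.005   0.0082  0.0002 -0.0047  0.0011]
yellow ((433.3163146972656, 177.4234619140625), 9.334259986877441) [ 0.5941 -0.2563  0.049 ]
blue ((401.59210205078125, 179.92762756347656), 8.903122901916504) [ 0.589  -0.2013  0.049 ]
red ((369.0, 182.5), 9.178879737854004) [ 0.5839 -0.1445  0.049 ]
green ((337.5, 184.5), 8.860122680664062) [ 0.5797 -0.0894  0.049 ]
```

View pics/top_endc.png

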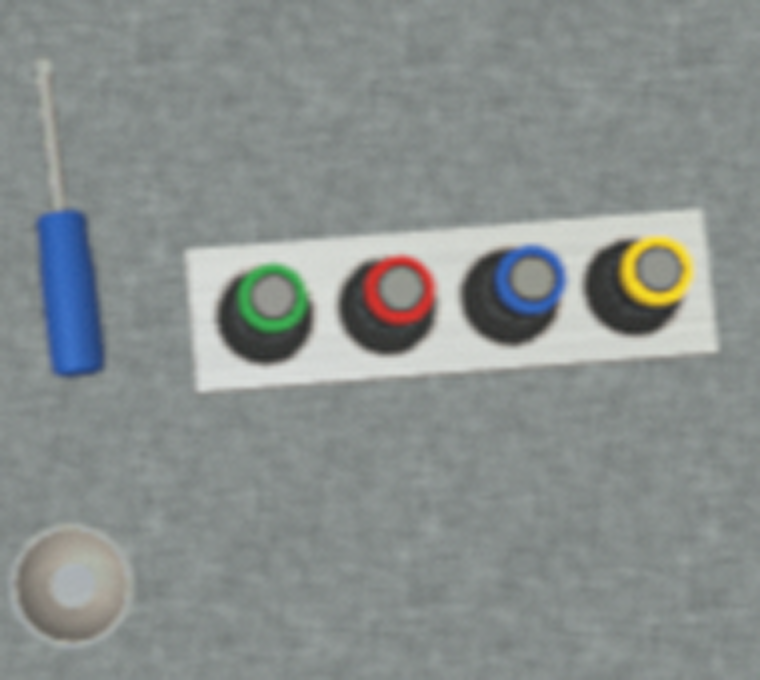

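View pics/scene_endc.png

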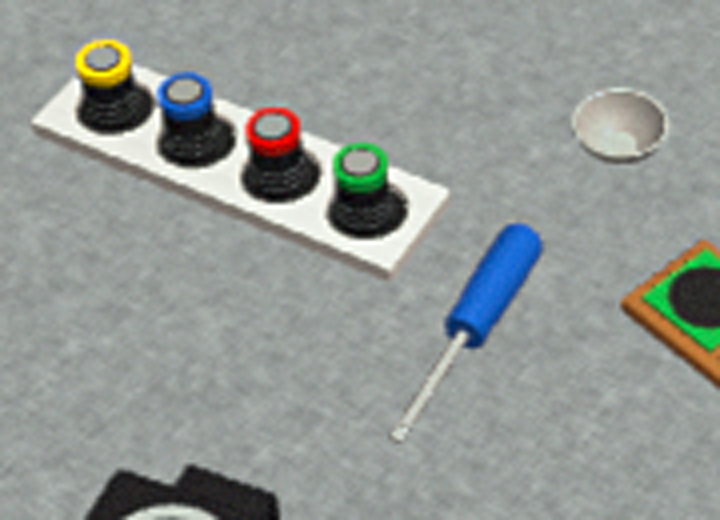

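From left to right the rack now holds green (337,184), red (369,182), blue (402,180) and yellow (433,177). All stand upright within about 1 mm of their nest centres, and the driver and dish are where they were.

```bash
python3 -c "
from station import *
print(job_done())"
```

```text
the job is handed in; nothing more can be done
None
```

All four lens cells are in the rack in reverse order and the job is handed in at about 39 s. Seen from the robot, left to right, the nests now hold green, red, blue and yellow.

- **Last checks:** In the final top picture each cell is within about 1 mm of its nest centre. In both the top and scene pictures all four look upright. The screwdriver and screw dish look unmoved by eye, and the arm is parked well clear with the gripper open. The wrist force readings at release were too noisy to show contact. I judged each cell seated when the descent stopped at the height predicted from its grasp.
- **What went wrong:** The first grasp of yellow missed because the real fingertips end about 32 mm short of the stated position. The jaws closed on the top of the cell with about 10 N and nudged it. It settled back upright on its pad. I measured the offset in the wrist depth picture and used it for all four grasps, and each one closed at 29 to 30 mm on the 30 mm barrel.

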